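# Pop a ring case out of the inlaid box

## Robot

A 6-joint arm with a two-finger parallel gripper is mounted at the origin on the work surface. World frame = base frame: x ahead of the robot, y to its left, z up, the work surface at z = 0. Lengths are in m, angles in degrees, forces in N, time in s.
With the tool pointing down it reaches from about 0.35 to 0.875 m from the base axis. Payload 4.2 kg.
Tool frame: the origin (TCP) lies between the finger pads; the fingertips stand 11 mm ahead of it and the grasp point (between the pads) lies 8 mm behind it; z points along the fingers, y is the direction in which the jaws open and shut (so a half turn about z gives the same grasp; the last joint's range is limited). The gripper opens to 87 mm and grips with 3 to 60 N. Pads are 19 mm wide; open, the fingers measure 117 mm over their backs; the gripper's body (75 mm by 190 mm) begins 51 mm behind the grasp point.
Start: joints at [-54.053, 22.042, 0.453, 0, -68.411, -14.817], TCP at [0.225, -0.583, 0.211] pointing down, gripper open.
Joint ranges: [-179.83, 179.83], [-69.29, 118.12], [-61.27, 80.66], [-181.25, 117.63], [-171.15, -9.14], [-177.46, 177.46]. Speed limits (degrees/s): [159.86, 159.86, 180, 180, 180, 180].

## Interface

Orientations are given as a 3x3 rotation matrix whose columns are the frame's x, y, z axes.
In Python, from station import sense, capture, get_calibration, finish_job, search_frame, cut_out gives the robot as it stands.
- The arm moves only by the tool arm_command, never from a script. Its argument "rows" is a list of rows, each an object with "fingers": the opening in per cent of the stroke, from 0 (shut) to 100 (fully open); "travel": the shift along the tool's x, y, z in cm, a list of three; "roll": the turn about the tool's z in degrees. A call has 1 to 10 rows; each row is the pose to reach, as a shift and turn from the pose commanded when the call began, along the tool's axes at that moment; what a row does not reach only later rows make up. A row lasts 1/10 s, in which the tool goes at most 50 mm and 8.59 degrees, less where a joint would pass 70% of its speed; a pose out of reach is approached as far as the arm can. A call with a gripper value outside its range is refused whole. The fingers move at their own pace and stop on an object; the grip force is fixed at half the most. Time passes only in rows, so rows that repeat a pose let the fingers close. It gives the time, the measured TCP pose, the force and the opening at its end, in the units of the state.
- sense(): the state, without advancing time (a new reading comes with each control period).
- capture(name): name is "side" or "top" or "wrist"; returns (picture, depth): 400x640x3 uint8, red, green, blue; 400x640 float32, m along the optical axis (not along the pixel's ray), 0 where there is no reading.
- get_calibration(name): a dict with "fov_y" (degrees; the focal length in pixels is half the picture's height over the tangent of half this angle, whatever the lens; pixels are square), "cx", "cy" (the principal point, pixels), "distortion" ([k1, k2, p1, p2, k3] as OpenCV has them; the pictures are not rectified), "origin" and "attitude" of the camera in the world; the wrist camera has in their place "mount" (4x4, takes a point from camera to tool coordinates, whose origin is the TCP and whose axes are the flange's). Camera axes: x right, y down, z forward; pixel columns grow to the right and rows downward; lengths in m; the calibration is good to about 2 mm. A picture is of the moment at which its call begins: read the wrist's pose just before it. get_calibration takes no time and is no camera call.
- finish_job(): hands the job in, once; it reports no verdict.
Trained networks look in the newest picture that a camera, given by its name, has taken for a name from the list of things; names that differ only in an ending like _2 or _b are one class to them, and where a whole thing is asked for, a point or a joint stands for the part that bears it (a point fixed in the world has none). Each returns a list of dicts, best first, with "p" (0 to 1); they miss things now and then, are a little off and sometimes report something else, mostly with a low value. They report only what shows in the picture. A call takes as long as a camera call. They do not tell look-alikes from the thing itself.
- search_frame(camera, label): "position" ([x, y, z] in m, in world coordinates, good to about 4 mm: the middle of the surface that is visible of it).
- cut_out(camera, label): "mask" (400x640 bool, what is visible of it).
The state is a dict: "time_s": time; "joints": joint angles; "joint_velocities": joint speeds; "effort": joint torques, N m; "tcp_pos": TCP position; "ee_rot": TCP orientation; "wrist_force": force on the tool from outside, world axes, zero at the start; "moment": the same for the moment, N m; "gripper_width": opening from 0.0 (shut) to 1.0 (fully open).
Only numpy, scipy, OpenCV 4.12 (cv2) and the standard library are available. Lean on these libraries where they do the work, as an engineer would, in place of code of your own. Each camera call takes 0.05 s, during which the arm holds its last target. There are 200 camera calls.

## Task

Take the red-topped ring case out of the black inlaid box: press it down to trip its push-push latch, let it spring up, then lift it out. Set it down gently (do not drop it), upright and near the middle of the cork mat, and let go; leave the green and ivory cases latched down in the box.

Things in the scene. Friction and masses are not known exactly. Their poses are not given: they have to be found in the camera images.
- red_centre (a point): Centre of the ring case to take out: upright wooden block 44 x 60 x 60 mm (x, y, z), 0.08 to 0.16 kg, flat dark red top with a small brass diamond. x along its 44 mm side, z up. At the start its top is flush with the box's flat top, 90 mm above the bench (centre at 60 mm), too low to grip. Pressing its top 5 mm down trips its latch; hard stop at 12 mm. Press by distance, some 8 mm.
- green_centre (a point): Centre of a like case with a green top, to be left latched. All three stand in a row along their y, in any order, 80 mm apart, with 1.5 mm play, in the wells of a fixed black box with ivory and brass inlay, 130 mm along x, 270 mm along y, 90 mm high. After the press, let go: the case rises in about 1 s to stand 38 mm proud (centre at 98 mm).
- ivory_centre (a point): Centre of a like case with an ivory white top, to be left latched. A case that has risen is gripped across its 44 mm width above the box's top and drawn straight up; its lowest 22 mm are then still in the well, resting on a light sprung carrier. Pushed down again, it only springs back. Holding one pressed takes about 5 N, but touching it can read 7 N for a moment.
- mat_middle (a point): Middle of the top face of the cork polishing mat, 140 x 140 mm, 6 mm thick, fixed to the bench; the point is 6 mm above the bench, z up. A case standing on it has its centre 30 mm above this point.
Not all that is in view belongs to the job. What is shaped like the part that bears red_centre but blue or pink is not meant.

How it is judged:
By the outcome, as a careful person would: the job done as asked, in the order asked, and still so for the second after the job is handed in, with the robot touching nothing.
It also fails if it takes over 45 s, if anything falls off the work surface, if the arm or the gripper's body presses on something with over 40 N, if the wrist force passes 120 N, or if a joint passes its speed limit or range.

## Working session

There is one attempt and no reset: what is moved stays moved. The work goes in short steps, Python scripts to look and compute and a tool call to move; the robot and the scene stay as the last step left them, time stands still between calls to the robot, and variables do not carry over. Pictures are saved under pics/ and viewed, about 8 in all and at most 12, crops included, and the job is handed in when it is done.

Besides the shell and the picture viewer there is one more tool, called by a JSON object that holds its "name" and its "arguments". arm_command: Moves the arm, as the interface text tells. Its arguments: {"type":"object","properties":{"rows":{"type":"array","items":{"type":"object","properties":{"fingers":{"type":"number"},"travel":{"type":"array","items":{"type":"number"}},"roll":{"type":"number"}}}}},"required":["rows"]}

```bash
mkdir -p pics; cat > h.py <<'E'
import numpy as np, cv2
from station import *
def cam(n):
    c=get_calibration(n); f=200/np.tan(np.radians(c["fov_y"])/2)
    K=np.array([[f,0,c["cx"]],[0,f,c["cy"]],[0,0,1.]])
    if "mount" in c:
        s=sense(); T=np.eye(4); T[:3,:3]=s["ee_rot"]; T[:3,3]=s["tcp_pos"]; T=T@np.array(c["mount"])
        R,o=T[:3,:3],T[:3,3]
    else: R,o=np.array(c["attitude"]),np.array(c["origin"])
    return K,np.array(c["distortion"],float),R,o
def onplane(C,uv,z):
    K,d,R,o=C
    p=cv2.undistortPoints(np.array(uv,float).reshape(-1,1,2),K,d)[:,0]
    r=np.c_[p,np.ones(len(p))]@R.T
    return o+r*((z-o[2])/r[:,2])[:,None]
E
python3 - <<'E'
from h import *
C=cam("top")
for n in ("top","side"):
    im,d=capture(n); cv2.imwrite(f"pics/{n}0.png",im[:,:,::-1])
    for l in ("red_centre","green_centre","ivory_centre","mat_middle"):
        print(n,l,[(round(r["p"],2),np.round(r["position"],3).tolist()) for r in search_frame(n,l)[:4]])
        if n=="top":
            for r in cut_out(n,l)[:3]:
                m=r["mask"].astype(np.uint8); b=cv2.minAreaRect(cv2.findNonZero(m))
                q=onplane(C,cv2.boxPoints(b),.006 if l[0]=="m" else .09)
                print("  ",round(r["p"],2),m.sum(),np.round(b[0],0),np.round(q[:,:2].mean(0),4),"edges",[(round(np.hypot(*(q[(i+1)%4]-q[i])[:2])*1e3),round(np.degrees(np.arctan2(*(q[(i+1)%4]-q[i])[1::-1])),1)) for i in (0,1)])
s=sense();print(s["time_s"],s["ee_rot"],s["tcp_pos"])
E
```

```text
top red_centre [(0.85, [0.519, -0.377, 0.06]), (0.73, [0.419, -0.303, 0.058]), (0.68, [0.567, -0.236, 0.091]), (0.61, [0.396, -0.173, 0.059])]
   0.89 663 [461. 184.] [ 0.5161 -0.3691] edges [(71, np.float64(-70.3)), (43, np.float64(-160.9))]
   0.86 692 [428. 231.] [ 0.4178 -0.2972] edges [(59, np.float64(-11.6)), (53, np.float64(-101.1))]
   0.64 563 [398. 160.] [ 0.5675 -0.2359] edges [(44, np.float64(-16.3)), (60, np.float64(-106.1))]
top green_centre [(0.58, [0.584, -0.154, 0.091])]
   0.88 592 [361. 151.] [ 0.5871 -0.1585] edges [(44, np.float64(-12.2)), (61, np.float64(-102.1))]
top ivory_centre [(0.83, [0.604, -0.078, 0.095])]
   0.65 608 [324. 144.] [ 0.6035 -0.0808] edges [(46, np.float64(-13.1)), (60, np.float64(-103.4))]
top mat_middle []
   0.86 3653 [218. 154.] [0.5974 0.1597] edges [(140, np.float64(-21.0)), (141, np.float64(-111.9))]
side red_centre [(0.79, [0.406, -0.287, 0.038]), (0.63, [0.38, -0.149, 0.045]), (0.61, [0.56, -0.231, 0.092])]
side green_centre [(0.75, [0.584, -0.162, 0.093])]
side ivory_centre [(0.74, [0.596, -0.079, 0.089])]
side mat_middle [(0.98, [0.59, 0.165, 0.006])]
0.7 [[-9.32753937e-01 -3.60513653e-01  9.04534134e-06]
 [-3.60513653e-01  9.32753936e-01 -3.73088224e-05]
 [ 5.01326212e-06 -3.80609200e-05 -9.99999999e-01]] [ 0.22534645 -0.58293592  0.21107328]
```

View pics/top0.png

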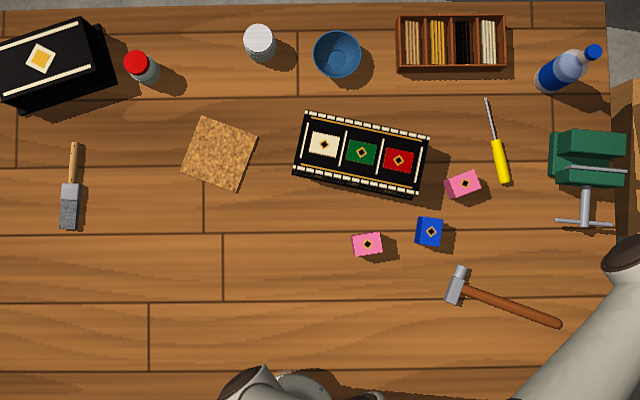

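View pics/side0.png

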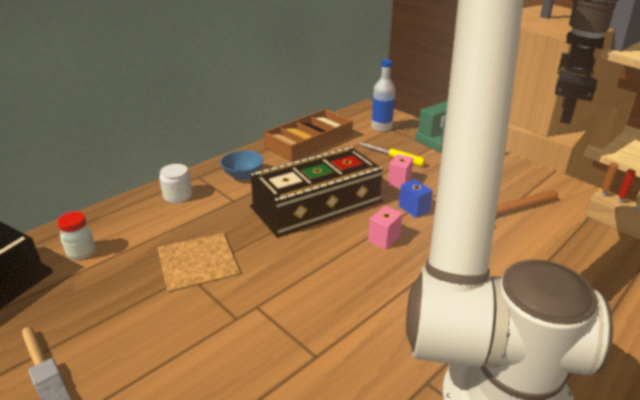

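The top picture shows the box, with ivory at (324,144), green at (361,151) and red at (398,160). The mat is at (218,154), and there are pink and blue decoys in front. The side picture agrees. Next I move above red with the fingers closing and the jaws along the case's x.

{"name": "arm_command", "arguments": {"rows": [{"travel": [-3, 1.3, 0], "roll": -4, "fingers": 0}, {"travel": [-7.5, 3.4, 0], "roll": -10, "fingers": 0}, {"travel": [-12, 5.4, 0], "roll": -16, "fingers": 0}, {"travel": [-16.5, 7.5, 0], "roll": -22, "fingers": 0}, {"travel": [-21, 9.5, 0], "roll": -28, "fingers": 0}, {"travel": [-25.5, 11.5, 0], "roll": -34, "fingers": 0}, {"travel": [-30, 13.5, 0], "roll": -40, "fingers": 0}, {"travel": [-34.5, 15.6, 0], "roll": -46, "fingers": 0}, {"travel": [-39, 17.6, 0], "roll": -51, "fingers": 0}, {"travel": [-42.5, 19.2, 0], "roll": -55, "fingers": 0}]}}

```text
time_s: 1.7
tcp_pos: [0.5543, -0.2485, 0.2112]
ee_rot: [[-0.235, -0.972, 0.001], [-0.972, 0.235, -0.0], [-0.0, -0.001, -1.0]]
wrist_force: [0.2, -0.4, -0.3]
gripper_width: 0.171
```

{"name": "arm_command", "arguments": {"rows": [{"travel": [0, 0, 0], "roll": 0, "fingers": 0}, {"travel": [0, 0, 0], "roll": 0, "fingers": 0}, {"travel": [0, 0, 0], "roll": 0, "fingers": 0}]}}

```text
time_s: 2.0
tcp_pos: [0.5519, -0.2512, 0.2111]
ee_rot: [[-0.241, -0.971, -0.0], [-0.971, 0.241, -0.0], [0.0, 0.0, -1.0]]
wrist_force: [0.3, -0.8, 0.1]
gripper_width: 0.009
```

```bash
cat > look.py <<'E'
from h import *
import sys
tag=sys.argv[1]; zt=float(sys.argv[2]) if len(sys.argv)>2 else .09
C=cam("wrist"); s=sense(); im,d=capture("wrist"); cv2.imwrite(f"pics/{tag}.png",im[:,:,::-1])
R=np.array(s["ee_rot"]);t=np.array(s["tcp_pos"])
print(s["time_s"],"tcp",t.round(4),"y ang",np.degrees(np.arctan2(R[1,1],R[0,1])).round(2),"w",s["gripper_width"],"F",np.round(s["wrist_force"],1))
for l in ("red_centre","green_centre","ivory_centre"):
    for r in cut_out("wrist",l)[:3]:
        m=r["mask"].astype(np.uint8); b=cv2.minAreaRect(cv2.findNonZero(m)); z=zt if l[0]=="r" else .09
        q=onplane(C,cv2.boxPoints(b),z); c=q.mean(0)
        print(l,round(r["p"],2),np.round(b[0]),c[:2].round(4),"medianD",np.median(d[m>0]).round(4),"edges",[(round(np.hypot(*(q[i+1]-q[i])[:2])*1e3,1),round(float(np.degrees(np.arctan2(*(q[i+1]-q[i])[1::-1]))),1)) for i in (0,1)],"tool cm",((c-t)@R*100).round(2))
E
python3 look.py w1
```

```text
2.0 tcp [ 0.5519 -0.2512  0.2111] y ang 166.07 w 0.009010926772641805 F [ 0.3 -0.8  0.1]
red_centre 0.85 [319.  46.] [ 0.52   -0.3781] medianD 0.2938 edges [(np.float64(41.4), -165.4), (np.float64(58.7), 111.8)] tool cm [13.09  0.04 12.11]
red_centre 0.81 [427.  98.] [ 0.4325 -0.3112] medianD 0.3088 edges [(np.float64(67.3), 170.1), (np.float64(40.5), 88.7)] tool cm [ 8.71 10.14 12.11]
red_centre 0.76 [462. 206.] [ 0.4117 -0.1946] medianD 0.3487 edges [(np.float64(51.8), -174.3), (np.float64(74.2), 101.8)] tool cm [-2.11 14.97 12.11]
ivory_centre 0.69 [320. 320.] [ 0.5909 -0.0931] medianD 0.3524 edges [(np.float64(24.8), 166.0), (np.float64(14.2), 76.6)] tool cm [-16.28   0.02  12.1 ]
ivory_centre 0.24 [308. 202.] [ 0.5678 -0.2377] medianD 0.3093 edges [(np.float64(43.6), 166.0), (np.float64(60.4), 76.6)] tool cm [-1.69 -1.22 12.11]
```

View pics/w1.png

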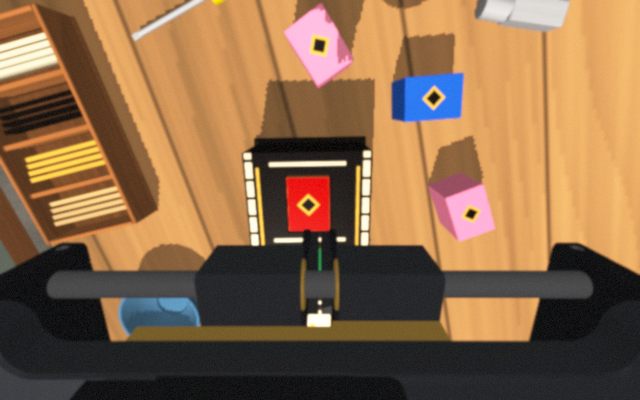

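Red sits at (308,203) in the wrist view, and the box is aligned with the jaws. The first press follows: tip to about 82 mm, then back up.

{"name": "arm_command", "arguments": {"rows": [{"travel": [-1.0, -0.7, 2], "roll": 0, "fingers": 0}, {"travel": [-1.7, -1.2, 5], "roll": 0, "fingers": 0}, {"travel": [-1.7, -1.2, 8], "roll": 0, "fingers": 0}, {"travel": [-1.7, -1.2, 9.7], "roll": 0, "fingers": 0}, {"travel": [-1.7, -1.2, 10.5], "roll": 0, "fingers": 0}, {"travel": [-1.7, -1.2, 10.9], "roll": 0, "fingers": 0}, {"travel": [-1.7, -1.2, 11.2], "roll": 0, "fingers": 0}, {"travel": [-1.7, -1.2, 11.5], "roll": 0, "fingers": 0}, {"travel": [-1.7, -1.2, 11.8], "roll": 0, "fingers": 0}, {"travel": [-1.7, -1.2, 11.8], "roll": 0, "fingers": 0}]}}

```text
time_s: 3.2
tcp_pos: [0.5682, -0.237, 0.0931]
ee_rot: [[-0.24, -0.971, 0.0], [-0.971, 0.24, 0.0], [-0.0, -0.0, -1.0]]
wrist_force: [0.6, -0.9, 0.0]
gripper_width: 0.01
```

{"name": "arm_command", "arguments": {"rows": [{"travel": [0, 0, 0], "roll": 0, "fingers": 0}, {"travel": [0, 0, 0], "roll": 0, "fingers": 0}]}}

```text
time_s: 3.4
tcp_pos: [0.5684, -0.237, 0.0934]
ee_rot: [[-0.24, -0.971, 0.001], [-0.971, 0.24, -0.0], [0.0, -0.001, -1.0]]
wrist_force: [0.2, 0.1, -0.2]
gripper_width: 0.007
```

There is no contact force yet, so I'll step deeper carefully.

{"name": "arm_command", "arguments": {"rows": [{"travel": [0, 0, 0.1], "fingers": 0, "roll": 0}, {"travel": [0, 0, 0.2], "fingers": 0, "roll": 0}, {"travel": [0, 0, 0.2], "fingers": 0, "roll": 0}]}}

```text
time_s: 3.7
tcp_pos: [0.5681, -0.237, 0.0909]
ee_rot: [[-0.24, -0.971, -0.0], [-0.971, 0.24, 0.0], [-0.0, 0.0, -1.0]]
wrist_force: [0.3, -0.1, -0.0]
gripper_width: 0.008
```

```bash
python3 look.py w2 .082; python3 - <<'E'
from h import *
im,d=capture("side"); cv2.imwrite("pics/s2.png",cv2.resize(im[120:260,220:420,::-1],None,fx=4,fy=4))
for _ in range(3):capture("top"); print(sense()["wrist_force"])
E
```

```text
3.7 tcp [ 0.5681 -0.237   0.0909] y ang 166.13 w 0.0075703756537515285 F [ 0.3 -0.1 -0. ]
red_centre 0.96 [510.  63.] [ 0.4391 -0.3106] medianD 0.1894 edges [(np.float64(77.0), 169.7), (np.float64(41.3), 94.9)] tool cm [10.25 10.76  0.89]
red_centre 0.83 [545. 224.] [ 0.4222 -0.2054] medianD 0.2312 edges [(np.float64(59.3), -173.6), (np.float64(64.5), 106.2)] tool cm [ 0.44 14.93  0.89]
red_centre 0.69 [320. 217.] [ 0.5652 -0.2467] medianD 0.1854 edges [(np.float64(45.9), 166.1), (np.float64(37.9), 78.1)] tool cm [1.02 0.06 0.89]
green_centre 0.74 [320. 320.] [ 0.583  -0.1747] medianD 0.2086 edges [(np.float64(15.4), 166.0), (np.float64(9.3), 76.7)] tool cm [-6.4   0.05  0.09]
[ 0.80795851 -0.01760715 -1.09601558]
[-0.13426662 -0.02216482  0.21331355]
[ 0.15521766 -0.33737915 -0.35974778]
```

View pics/s2.png

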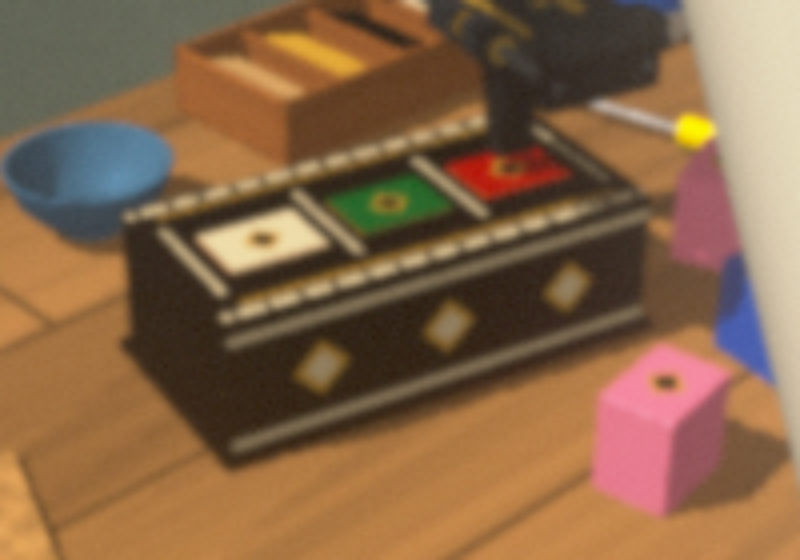

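The side crop shows the closed tips still just above red (tip about (508,148), diamond (510,168)), and red looks flush. I'll keep going down until contact.

{"name": "arm_command", "arguments": {"rows": [{"travel": [0, 0, 0.2], "fingers": 0, "roll": 0}, {"travel": [0, 0, 0.2], "fingers": 0, "roll": 0}]}}

```text
time_s: 4.3
tcp_pos: [0.568, -0.2369, 0.0887]
ee_rot: [[-0.24, -0.971, -0.001], [-0.971, 0.24, 0.0], [-0.0, 0.001, -1.0]]
wrist_force: [-0.0, 0.1, 0.2]
gripper_width: 0.005
```

{"name": "arm_command", "arguments": {"rows": [{"travel": [0, 0, 0.2], "fingers": 0, "roll": 0}, {"travel": [0, 0, 0.2], "fingers": 0, "roll": 0}]}}

```text
time_s: 4.5
tcp_pos: [0.568, -0.237, 0.0867]
ee_rot: [[-0.24, -0.971, -0.001], [-0.971, 0.24, 0.0], [-0.0, 0.001, -1.0]]
wrist_force: [0.3, -0.4, -0.6]
gripper_width: 0.006
```

{"name": "arm_command", "arguments": {"rows": [{"travel": [0, 0, 0.2], "fingers": 0, "roll": 0}, {"travel": [0, 0, 0.2], "fingers": 0, "roll": 0}]}}

```text
time_s: 4.7
tcp_pos: [0.5681, -0.237, 0.0847]
ee_rot: [[-0.24, -0.971, -0.001], [-0.971, 0.24, 0.0], [-0.0, 0.001, -1.0]]
wrist_force: [0.1, -1.6, 0.4]
gripper_width: 0.002
```

```bash
python3 - <<'E'
from h import *
for n in ("side","wrist"):
    C=cam(n); im,d=capture(n); K,D,R,o=C
    v,u=np.mgrid[0:400,0:640]; p=cv2.undistortPoints(np.stack([u,v],-1).reshape(-1,1,2).astype(float),K,D)[:,0]
    P=(o+(np.c_[p,np.ones(len(p))]*d.reshape(-1,1))@R.T).reshape(400,640,3); ok=d>0
    r,g,b=[im[:,:,i].astype(int) for i in range(3)]
    near=ok&(np.hypot(P[...,0]-.568,P[...,1]+.237)<.05)
    red=near&(r>120)&(g<60)&(b<60); print(n,"red n",red.sum(),"z",np.percentile(P[red][:,2],[5,50,95]).round(4), "xy",np.median(P[red][:,:2],0).round(4))
    box=ok&(abs(P[...,2]-.09)<.02)&(np.hypot(P[...,0]-.585,P[...,1]+.159)<.12)&~red; print("box z",np.percentile(P[box][:,2],[10,50,90]).round(4))
    grn=box&(g>r+30)&(g>b+20); print("green z",grn.sum(),np.median(P[grn][:,2]).round(4) if grn.any() else "")
    if n=="side":
        f=near&(r<70)&(g<70)&(b<70)&(np.hypot(P[...,0]-.568,P[...,1]+.237)<.022); z=P[f][:,2]; print("dark hist",np.histogram(z,np.arange(.06,.2,.01)))
        cv2.imwrite("pics/s3.png",cv2.resize(im[120:220,300:420,::-1],None,fx=5,fy=5))
E
```

```text
side red n 140 z [0.0876 0.0893 0.0909] xy [ 0.5615 -0.2234]
box z [0.081  0.0886 0.0903]
green z 172 0.089
dark hist (array([ 0,  0,  0,  7, 43, 37, 40, 40, 44, 12,  0,  0,  5,  3]), array([0.06, 0.07, 0.08, 0.09, 0.1 , 0.11, 0.12, 0.13, 0.14, 0.15, 0.16,
       0.17, 0.18, 0.19, 0.2 ]))
wrist red n 2715 z [0.0893 0.0904 0.0915] xy [ 0.5624 -0.253 ]
box z [0.089  0.0899 0.0908]
green z 241 0.0903
```

View pics/s3.png

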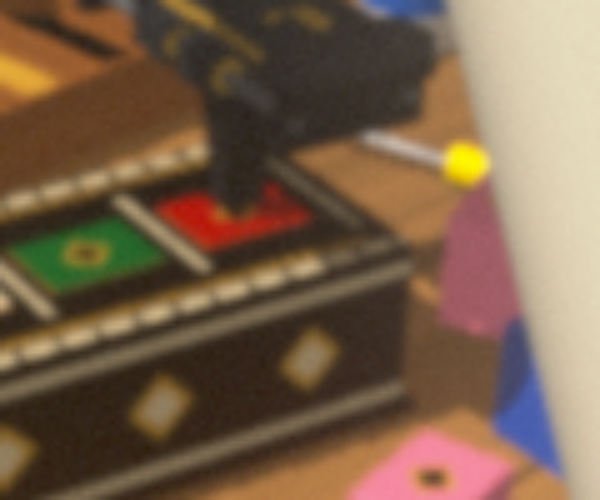

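Red is still flush at 0.089, and the tips are just reaching it (tip (235,205)). The tip offset therefore differs from the stated 11 mm, so I'll find contact by force.

{"name": "arm_command", "arguments": {"rows": [{"travel": [0, 0, 0.2], "fingers": 0, "roll": 0}, {"travel": [0, 0, 0.2], "fingers": 0, "roll": 0}]}}

```text
time_s: 5.0
tcp_pos: [0.5681, -0.2369, 0.0828]
ee_rot: [[-0.24, -0.971, -0.0], [-0.971, 0.24, 0.0], [-0.0, 0.0, -1.0]]
wrist_force: [0.9, 0.4, -0.3]
gripper_width: 0.002
```

{"name": "arm_command", "arguments": {"rows": [{"travel": [0, 0, 0.2], "fingers": 0, "roll": 0}, {"travel": [0, 0, 0.2], "fingers": 0, "roll": 0}]}}

```text
time_s: 5.2
tcp_pos: [0.5681, -0.237, 0.0807]
ee_rot: [[-0.24, -0.971, -0.001], [-0.971, 0.24, 0.0], [-0.0, 0.001, -1.0]]
wrist_force: [-0.5, -0.3, 0.2]
gripper_width: 0.008
```

{"name": "arm_command", "arguments": {"rows": [{"travel": [0, 0, 0.2], "fingers": 0, "roll": 0}, {"travel": [0, 0, 0.2], "fingers": 0, "roll": 0}]}}

```text
time_s: 5.4
tcp_pos: [0.5684, -0.2371, 0.0793]
ee_rot: [[-0.24, -0.971, 0.0], [-0.971, 0.24, -0.0], [0.0, -0.0, -1.0]]
wrist_force: [0.0, 0.0, 0.3]
gripper_width: 0.008
```

```bash
cat > redz.py <<'E'
from h import *
for n in ("side","wrist"):
    C=cam(n); im,d=capture(n); K,D,R,o=C
    v,u=np.mgrid[0:400,0:640]; p=cv2.undistortPoints(np.stack([u,v],-1).reshape(-1,1,2).astype(float),K,D)[:,0]
    P=(o+(np.c_[p,np.ones(len(p))]*d.reshape(-1,1))@R.T).reshape(400,640,3)
    r,g,b=[im[:,:,i].astype(int) for i in range(3)]
    near=(d>0)&(np.hypot(P[...,0]-.568,P[...,1]+.237)<.05)
    red=near&(r>120)&(g<60)&(b<60); print(n,red.sum(),"red z",np.percentile(P[red][:,2],[5,50,95]).round(4))
    f=near&(np.max(im,2)<70)&(np.hypot(P[...,0]-.568,P[...,1]+.237)<.022)&(P[...,2]>.06)
    if n=="side": print("tip z pct",np.percentile(P[f][:,2],[1,3,10]).round(4))
s=sense(); print(s["time_s"],s["tcp_pos"][2],s["wrist_force"])
E
python3 redz.py
```

```text
side 138 red z [0.0875 0.0892 0.0912]
tip z pct [0.0948 0.0981 0.1054]
wrist 2711 red z [0.0893 0.0904 0.0915]
5.5 0.07919569535339291 [0.26651006 0.76618749 1.40177951]
```

{"name": "arm_command", "arguments": {"rows": [{"travel": [0, 0, 0.2], "fingers": 0, "roll": 0}, {"travel": [0, 0, 0.2], "fingers": 0, "roll": 0}]}}

```text
time_s: 5.7
tcp_pos: [0.5684, -0.2371, 0.0776]
ee_rot: [[-0.239, -0.971, 0.0], [-0.971, 0.239, -0.0], [0.0, -0.0, -1.0]]
wrist_force: [-0.6, 0.2, 4.0]
gripper_width: 0.005
```

{"name": "arm_command", "arguments": {"rows": [{"travel": [0, 0, 0.2], "fingers": 0, "roll": 0}, {"travel": [0, 0, 0.2], "fingers": 0, "roll": 0}]}}

```text
time_s: 5.9
tcp_pos: [0.5684, -0.2371, 0.0757]
ee_rot: [[-0.239, -0.971, 0.001], [-0.971, 0.239, -0.0], [0.0, -0.001, -1.0]]
wrist_force: [-1.7, 0.5, 3.7]
gripper_width: 0.006
```

```bash
python3 redz.py; python3 - <<'E'
from h import *
im,d=capture("side"); cv2.imwrite("pics/s4.png",cv2.resize(im[120:220,300:420,::-1],None,fx=5,fy=5))
E
```

```text
side 107 red z [0.084  0.0859 0.0887]
tip z pct [0.0913 0.0943 0.1015]
wrist 2709 red z [0.0857 0.0868 0.0879]
6.0 0.07555944293738155 [-1.49385867 -0.20260919  5.05694962]
```

View pics/s4.png

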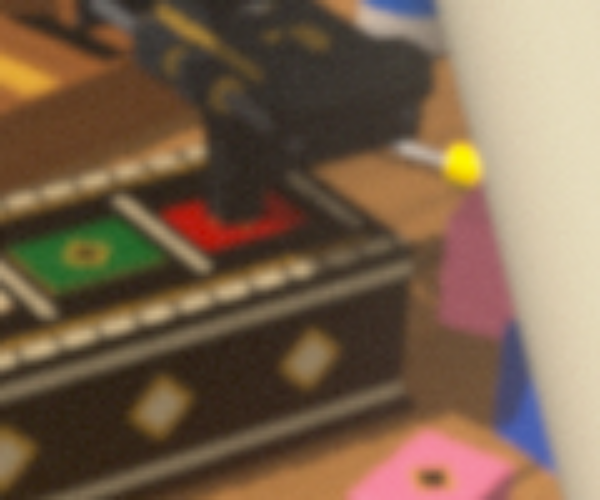

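The crop shows the tip on red, and red has sunk 3.6 mm (wrist depth). Contact was at TCP z≈0.0793, so the tips are about 10.7 mm above the TCP rather than 11 mm below it. I'll finish the press to about 8 mm, then withdraw well clear and open.

{"name": "arm_command", "arguments": {"rows": [{"travel": [0, 0, 0.2], "fingers": 0, "roll": 0}, {"travel": [0, 0, 0.45], "fingers": 0, "roll": 0}, {"travel": [0, 0, 0.45], "fingers": 0, "roll": 0}]}}

```text
time_s: 6.35
tcp_pos: [0.5684, -0.2371, 0.0709]
ee_rot: [[-0.24, -0.971, 0.0], [-0.971, 0.24, -0.0], [0.0, -0.001, -1.0]]
wrist_force: [-0.9, -0.1, 4.8]
gripper_width: 0.006
```

{"name": "arm_command", "arguments": {"rows": [{"travel": [0, 0, -1], "fingers": 0, "roll": 0}, {"travel": [0, 0, -4], "fingers": 0, "roll": 0}, {"travel": [0, 0, -8], "fingers": 0, "roll": 0}, {"travel": [0, 0, -11], "fingers": 0, "roll": 0}, {"travel": [0, 0, -12], "fingers": 100, "roll": 0}, {"travel": [0, 0, -12], "fingers": 100, "roll": 0}, {"travel": [0, 0, -12], "fingers": 100, "roll": 0}, {"travel": [0, 0, -12], "fingers": 100, "roll": 0}, {"travel": [0, 0, -12], "fingers": 100, "roll": 0}, {"travel": [0, 0, -12], "fingers": 100, "roll": 0}]}}

```text
time_s: 7.35
tcp_pos: [0.5678, -0.2369, 0.1894]
ee_rot: [[-0.24, -0.971, -0.002], [-0.971, 0.24, 0.0], [0.0, 0.002, -1.0]]
wrist_force: [-0.8, 0.3, 0.4]
gripper_width: 0.465
```

```bash
python3 look.py w5 .128; python3 redz.py
```

```text
7.35 tcp [ 0.5678 -0.2369  0.1894] y ang 166.13 w 0.4650696038817083 F [-0.8  0.3  0.4]
red_centre 0.96 [482. 198.] [ 0.4348 -0.2105] medianD 0.324 edges [(np.float64(47.8), -176.3), (np.float64(63.7), 101.6)] tool cm [ 0.62 13.54  6.17]
red_centre 0.89 [448.  77.] [ 0.4517 -0.3111] medianD 0.2836 edges [(np.float64(59.8), 169.6), (np.float64(35.4), 89.8)] tool cm [9.98 9.48 6.16]
red_centre 0.83 [319. 200.] [ 0.5664 -0.241 ] medianD 0.2482 edges [(np.float64(68.1), -105.5), (np.float64(43.9), 166.0)] tool cm [0.43 0.03 6.14]
green_centre 0.89 [320. 256.] [ 0.5823 -0.1722] medianD 0.3033 edges [(np.float64(43.2), 166.0), (np.float64(35.3), 77.3)] tool cm [-6.63  0.13  9.94]
ivory_centre 0.58 [322. 316.] [ 0.599 -0.1  ] medianD 0.3253 edges [(np.float64(42.3), 165.9), (np.float64(22.2), 77.3)] tool cm [-14.04   0.24   9.94]
side 182 red z [0.1241 0.1271 0.1289]
tip z pct [0.3066 0.3115 0.316 ]
wrist 2792 red z [0.127  0.1281 0.1292]
7.65 0.19052052443227743 [ 0.13064984 -0.90735184 -0.20687894]
```

View pics/w5.png

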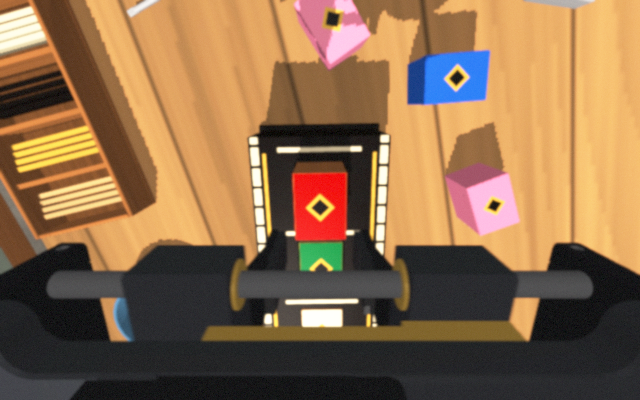

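Red has risen (z≈0.128) and is centred between the fingers at (320,207), with green and ivory still down. I'll open fully, descend so the tips stop about 8 mm above the box top, and close.

{"name": "arm_command", "arguments": {"rows": [{"travel": [0, 0, 0], "fingers": 100, "roll": 0}, {"travel": [0, 0, 2], "fingers": 100, "roll": 0}, {"travel": [0, 0, 4], "fingers": 100, "roll": 0}, {"travel": [0, 0, 4], "fingers": 100, "roll": 0}, {"travel": [0, 0, 4], "fingers": 100, "roll": 0}, {"travel": [0, 0, 5.5], "fingers": 100, "roll": 0}, {"travel": [0, 0, 7.5], "fingers": 100, "roll": 0}, {"travel": [0, 0, 9], "fingers": 100, "roll": 0}, {"travel": [0, 0, 10], "fingers": 100, "roll": 0}, {"travel": [0, 0, 10.2], "fingers": 100, "roll": 0}]}}

```text
time_s: 8.65
tcp_pos: [0.5683, -0.2371, 0.0883]
ee_rot: [[-0.24, -0.971, -0.0], [-0.971, 0.24, -0.0], [0.0, 0.0, -1.0]]
wrist_force: [0.3, 0.2, 0.1]
gripper_width: 0.999
```

{"name": "arm_command", "arguments": {"rows": [{"travel": [0, 0, 0], "fingers": 0, "roll": 0}, {"travel": [0, 0, 0], "fingers": 0, "roll": 0}, {"travel": [0, 0, 0], "fingers": 0, "roll": 0}, {"travel": [0, 0, 0], "fingers": 0, "roll": 0}, {"travel": [0, 0, 0], "fingers": 0, "roll": 0}, {"travel": [0, 0, 0], "fingers": 0, "roll": 0}, {"travel": [0, 0, 0], "fingers": 0, "roll": 0}, {"travel": [0, 0, 0], "fingers": 0, "roll": 0}]}}

```text
time_s: 9.45
tcp_pos: [0.5682, -0.237, 0.0887]
ee_rot: [[-0.24, -0.971, -0.0], [-0.971, 0.24, -0.0], [0.0, 0.0, -1.0]]
wrist_force: [-0.6, -0.5, 1.8]
gripper_width: 0.503
```

```bash
python3 redz.py; python3 -c "
from h import *
print(sense()['gripper_width'])
im,d=capture('side'); cv2.imwrite('pics/s6.png',cv2.resize(im[100:220,280:420,::-1],None,fx=4,fy=4))"
```

```text
side 103 red z [0.1255 0.1272 0.1292]
tip z pct [0.149  0.2095 0.2153]
wrist 3868 red z [0.1271 0.128  0.129 ]
9.55 0.08867098207143875 [-0.70226737 -0.41604658  0.94590228]
0.5076125159536266
```

View pics/s6.png

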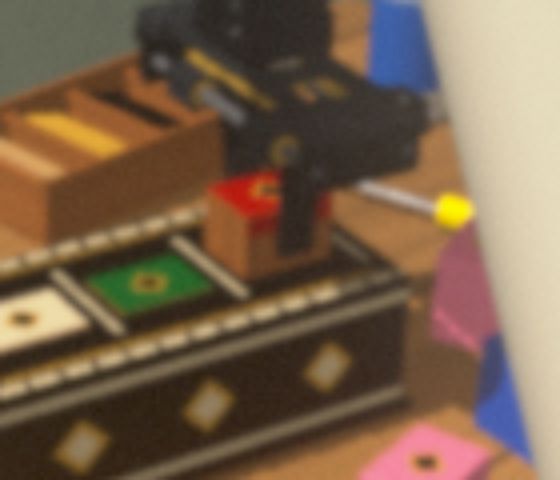

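The case is gripped (opening 0.507, about 44 mm), with the finger at (295,220) on its side. Lifting straight up.

{"name": "arm_command", "arguments": {"rows": [{"travel": [0, 0, -0.5], "fingers": 0, "roll": 0}, {"travel": [0, 0, -1.2], "fingers": 0, "roll": 0}, {"travel": [0, 0, -2], "fingers": 0, "roll": 0}, {"travel": [0, 0, -3], "fingers": 0, "roll": 0}, {"travel": [0, 0, -4.5], "fingers": 0, "roll": 0}, {"travel": [0, 0, -6.5], "fingers": 0, "roll": 0}, {"travel": [0, 0, -8.5], "fingers": 0, "roll": 0}, {"travel": [0, 0, -10], "fingers": 0, "roll": 0}, {"travel": [0, 0, -11], "fingers": 0, "roll": 0}, {"travel": [0, 0, -11], "fingers": 0, "roll": 0}]}}

```text
time_s: 10.6
tcp_pos: [0.5692, -0.2373, 0.2008]
ee_rot: [[-0.24, -0.971, 0.004], [-0.971, 0.24, -0.001], [-0.0, -0.004, -1.0]]
wrist_force: [0.5, -0.5, -0.7]
gripper_width: 0.501
```

```bash
python3 - <<'E'
from h import *
s=sense(); R=np.array(s["ee_rot"]); t=np.array(s["tcp_pos"])
print(s["time_s"],t.round(4),s["gripper_width"],np.round(s["wrist_force"],1))
T=[]
for n in ("top","side"):
    C=cam(n); im,d=capture(n)
    for r in cut_out(n,"mat_middle")[:1]:
        b=cv2.minAreaRect(cv2.findNonZero(r["mask"].astype(np.uint8)))
        if n=="top": T.append(onplane(C,[b[0]],.006)[0]); print(n,T[-1].round(4))
    for r in search_frame(n,"mat_middle")[:1]: print(n,"sf",np.round(r["position"],4)); T.append(np.array(r["position"]))
m=np.mean(T,0); print(m.round(4),"tool cm",((np.r_[m[:2],t[2]]-t)@R*100).round(2))
C=cam("wrist"); im,d=capture("wrist"); K,D,Rc,o=C
for r in cut_out("wrist","red_centre"):
    q=d[r["mask"]]; q=q[q>0]; print(round(r["p"],2),"top z~",(o[2]+np.median(q)*Rc[2,2]).round(4))
E
```

```text
10.6 [ 0.5692 -0.2373  0.2008] 0.5008994247979219 [ 0.5 -0.5 -0.7]
top [0.597  0.1598 0.006 ]
top sf [0.5964 0.1614 0.0046]
side sf [0.5909 0.1646 0.0046]
[0.5948 0.1619 0.0051] tool cm [-3.937e+01  7.080e+00 -3.000e-02]
0.92 top z~ 0.2273
0.92 top z~ 0.0543
0.82 top z~ 0.0924
0.75 top z~ 0.1058
```

{"name": "arm_command", "arguments": {"rows": [{"travel": [-1.5, 0.3, 0], "fingers": 0, "roll": 0}, {"travel": [-5, 0.9, 0], "fingers": 0, "roll": 0}, {"travel": [-9.5, 1.7, 0], "fingers": 0, "roll": 0}, {"travel": [-14, 2.5, 0], "fingers": 0, "roll": 0}, {"travel": [-18.5, 3.3, 0], "fingers": 0, "roll": 0}, {"travel": [-23, 4.1, 0], "fingers": 0, "roll": 0}, {"travel": [-27.5, 5.0, 0], "fingers": 0, "roll": 0}, {"travel": [-32, 5.8, 0], "fingers": 0, "roll": 0}, {"travel": [-36, 6.5, 0], "fingers": 0, "roll": 0}, {"travel": [-38.5, 6.9, 0], "fingers": 0, "roll": 0}]}}

```text
time_s: 12.0
tcp_pos: [0.593, 0.157, 0.1984]
ee_rot: [[-0.237, -0.972, 0.0], [-0.972, 0.237, 0.0], [-0.0, -0.0, -1.0]]
wrist_force: [0.1, 0.4, -1.9]
gripper_width: 0.501
```

{"name": "arm_command", "arguments": {"rows": [{"travel": [-0.9, 0.2, 0], "fingers": 0, "roll": 0}, {"travel": [-0.9, 0.2, 0], "fingers": 0, "roll": 0}, {"travel": [-0.9, 0.2, 0], "fingers": 0, "roll": 0}]}}

```text
time_s: 12.3
tcp_pos: [0.5934, 0.162, 0.1984]
ee_rot: [[-0.24, -0.971, -0.001], [-0.971, 0.24, -0.0], [0.001, 0.0, -1.0]]
wrist_force: [0.9, -0.2, -1.1]
gripper_width: 0.502
```

```bash
python3 - <<'E'
from h import *
s=sense(); t=np.array(s["tcp_pos"]); print(s["time_s"],t.round(4),s["gripper_width"],np.round(s["wrist_force"],1))
C=cam("wrist"); im,d=capture("wrist"); K,D,R,o=C; cv2.imwrite("pics/w7.png",im[:,:,::-1])
v,u=np.mgrid[0:400,0:640]; p=cv2.undistortPoints(np.stack([u,v],-1).reshape(-1,1,2).astype(float),K,D)[:,0]
P=(o+(np.c_[p,np.ones(len(p))]*d.reshape(-1,1))@R.T).reshape(400,640,3)
r,g,b=[im[:,:,i].astype(int) for i in range(3)]
red=(d>0)&(r>120)&(g<60)&(b<60)&(np.hypot(P[...,0]-t[0],P[...,1]-t[1])<.05)
print("red",red.sum(),np.percentile(P[red][:,2],[5,50,95]).round(4),"xy range",P[red].min(0).round(3),P[red].max(0).round(3))
E
```

```text
12.3 [0.5934 0.162  0.1984] 0.5021504227508823 [ 0.9 -0.2 -1.1]
red 4501 [0.2369 0.2379 0.2389] xy range [0.566 0.13  0.235] [0.619 0.196 0.298]
```

View pics/w7.png

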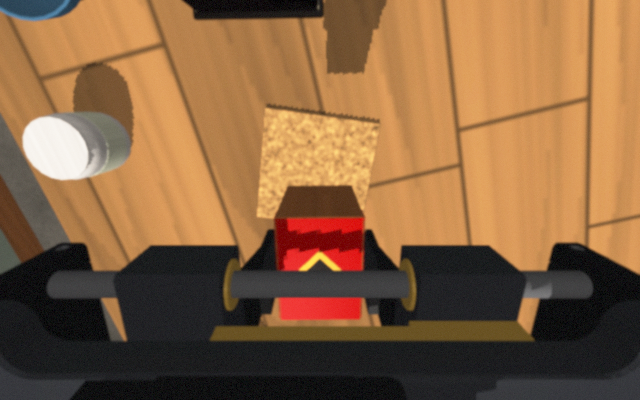

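The case is held upright (top z 0.238, so bottom 0.178), and the mat is beneath it at about (320,160). I'll descend 17.2 cm, slowing at the end.

{"name": "arm_command", "arguments": {"rows": [{"travel": [0, 0, 1.5], "fingers": 0, "roll": 0}, {"travel": [0, 0, 4.5], "fingers": 0, "roll": 0}, {"travel": [0, 0, 8], "fingers": 0, "roll": 0}, {"travel": [0, 0, 11], "fingers": 0, "roll": 0}, {"travel": [0, 0, 13.5], "fingers": 0, "roll": 0}, {"travel": [0, 0, 15], "fingers": 0, "roll": 0}, {"travel": [0, 0, 16], "fingers": 0, "roll": 0}, {"travel": [0, 0, 16.5], "fingers": 0, "roll": 0}, {"travel": [0, 0, 16.8], "fingers": 0, "roll": 0}, {"travel": [0, 0, 16.9], "fingers": 0, "roll": 0}]}}

```text
time_s: 13.35
tcp_pos: [0.5942, 0.1625, 0.0301]
ee_rot: [[-0.24, -0.971, 0.001], [-0.971, 0.24, 0.001], [-0.001, -0.001, -1.0]]
wrist_force: [0.6, -0.1, -0.5]
gripper_width: 0.501
```

{"name": "arm_command", "arguments": {"rows": [{"travel": [0, 0, 0.1], "fingers": 0, "roll": 0}, {"travel": [0, 0, 0.2], "fingers": 0, "roll": 0}, {"travel": [0, 0, 0.2], "fingers": 0, "roll": 0}]}}

```text
time_s: 13.65
tcp_pos: [0.5939, 0.1627, 0.0279]
ee_rot: [[-0.24, -0.971, 0.001], [-0.971, 0.24, 0.0], [-0.0, -0.0, -1.0]]
wrist_force: [-0.5, -0.1, -0.4]
gripper_width: 0.501
```

{"name": "arm_command", "arguments": {"rows": [{"travel": [0, 0, 0.05], "fingers": 0, "roll": 0}, {"travel": [0, 0, 0.1], "fingers": 0, "roll": 0}, {"travel": [0, 0, 0.1], "fingers": 0, "roll": 0}]}}

```text
time_s: 13.95
tcp_pos: [0.5939, 0.1626, 0.0267]
ee_rot: [[-0.24, -0.971, 0.0], [-0.971, 0.24, 0.0], [-0.0, -0.0, -1.0]]
wrist_force: [-0.0, 0.3, -1.9]
gripper_width: 0.501
```

{"name": "arm_command", "arguments": {"rows": [{"travel": [0, 0, 0.05], "fingers": 0, "roll": 0}, {"travel": [0, 0, 0.05], "fingers": 0, "roll": 0}]}}

```text
time_s: 14.15
tcp_pos: [0.5939, 0.1626, 0.0267]
ee_rot: [[-0.239, -0.971, 0.0], [-0.971, 0.239, 0.0], [-0.0, -0.0, -1.0]]
wrist_force: [-1.3, 1.2, 3.9]
gripper_width: 0.5
```

Contact: +3.9 N, and z stopped at 0.0267 as expected. I'll open gently, then raise and back away.

{"name": "arm_command", "arguments": {"rows": [{"travel": [0, 0, 0], "fingers": 60, "roll": 0}, {"travel": [0, 0, 0], "fingers": 75, "roll": 0}, {"travel": [0, 0, 0], "fingers": 100, "roll": 0}, {"travel": [0, 0, 0], "fingers": 100, "roll": 0}, {"travel": [0, 0, 0], "fingers": 100, "roll": 0}, {"travel": [0, 0, 0], "fingers": 100, "roll": 0}, {"travel": [0, 0, 0], "fingers": 100, "roll": 0}]}}

```text
time_s: 14.85
tcp_pos: [0.5938, 0.1625, 0.026]
ee_rot: [[-0.24, -0.971, -0.0], [-0.971, 0.24, 0.0], [-0.0, 0.0, -1.0]]
wrist_force: [0.8, 0.2, -0.2]
gripper_width: 0.979
```

{"name": "arm_command", "arguments": {"rows": [{"travel": [0, 0, -0.5], "fingers": 100, "roll": 0}, {"travel": [0, 0, -2], "fingers": 100, "roll": 0}, {"travel": [0, 0, -4.5], "fingers": 100, "roll": 0}, {"travel": [0, 0, -7.5], "fingers": 100, "roll": 0}, {"travel": [0, 0, -10.5], "fingers": 100, "roll": 0}, {"travel": [0, 0, -13.5], "fingers": 100, "roll": 0}, {"travel": [3, 0, -16], "fingers": 100, "roll": 0}, {"travel": [6, 0, -17], "fingers": 100, "roll": 0}, {"travel": [6, 0, -17], "fingers": 100, "roll": 0}]}}

```text
time_s: 15.75
tcp_pos: [0.5795, 0.1021, 0.1992]
ee_rot: [[-0.242, -0.97, 0.004], [-0.97, 0.242, 0.001], [-0.002, -0.004, -1.0]]
wrist_force: [0.0, 0.5, 0.0]
gripper_width: 1.002
```

```bash
python3 - <<'E'
from h import *
s=sense(); print(s["time_s"],np.round(s["tcp_pos"],3),s["gripper_width"],np.round(s["wrist_force"],1))
im,d=capture("side"); cv2.imwrite("pics/s8.png",im[:,:,::-1])
for l in ("red_centre","green_centre","ivory_centre","mat_middle"): print("side",l,[(round(r["p"],2),np.round(r["position"],3).tolist()) for r in search_frame("side",l)[:4]])
im,d=capture("top")
for l in ("red_centre","green_centre","ivory_centre"): print("top",l,[(round(r["p"],2),np.round(r["position"],3).tolist()) for r in search_frame("top",l)[:4]])
E
```

```text
15.75 [0.579 0.102 0.199] 1.002350114463459 [0.  0.5 0. ]
side red_centre [(0.93, [0.384, -0.151, 0.043]), (0.9, [0.406, -0.289, 0.04]), (0.82, [0.509, -0.363, 0.047]), (0.59, [0.57, 0.173, 0.053])]
side green_centre [(0.55, [0.583, -0.161, 0.09])]
side ivory_centre [(0.78, [0.6, -0.08, 0.087])]
side mat_middle [(0.65, [0.568, 0.182, 0.004])]
top red_centre [(0.71, [0.419, -0.304, 0.059]), (0.65, [0.397, -0.171, 0.063]), (0.5, [0.579, 0.153, 0.067])]
top green_centre [(0.7, [0.583, -0.156, 0.091])]
top ivory_centre [(0.63, [0.605, -0.08, 0.092])]
```

View pics/s8.png

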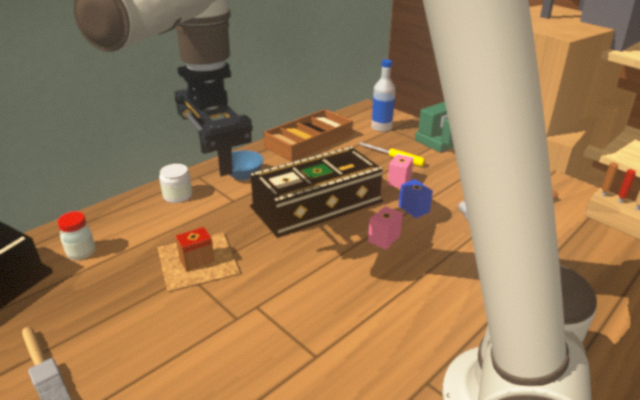

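The picture shows the red case upright in the middle of the mat at (195,250), with green and ivory flush in the box and the gripper clear.

```bash
python3 -c "
from station import *
print(finish_job())"
```

```text
the job is handed in; nothing more can be done
None
```

The red-topped case now stands upright near the middle of the cork mat, released, and the job is handed in. I pressed it about 8 mm to trip its latch, let it spring up to 128 mm, gripped it and drew it straight up. I lowered it to a light touch of about 4 N before letting go. The robot's clock read about 16 s at the last check.

**Last checks:**
- The side picture shows the case upright near the middle of the mat. I let go with the gripper at (0.594, 0.163), against an estimated mat middle of (0.595, 0.162).
- The networks put its visible surface up to about 25 mm from that point. Part of it was hidden in the top view, and the side view sees its front as well.
- Green and ivory measured about 0.09 m high, flush with the box top.
- The gripper was open, clear of everything, and read almost no force.

**Disagreement:** the fingertips touched about 22 mm later than the stated geometry says, lying about 11 mm behind the TCP rather than 11 mm ahead. My first press to the planned depth therefore never touched the case. I found contact by stepping down on force and depth readings, and used that offset for the grasp height.

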